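Snap the retaining clip onto the came reel's spindle

TASK

The reel of lead came is on its stand but nothing holds it there yet. Take the steel retaining clip out of the open drawer and push it sideways, mouth first, into the groove of the reel stand's spindle until it snaps fully home; leave it there flat and let go, and leave the other things on the bench where they are.

Things in the scene. Friction and masses are not known exactly. Their poses are not given: they have to be found in the camera images.
- clip_seat (a point): The retaining clip: a flat dark steel fork, 8 mm thick, 134 mm long, 0.28 kg. Point: centre of its seat (the spindle's axis lies here when home), mid-thickness; +x along the clip out of its open mouth, z square to the plate. Along x from here: leg tips +42 mm, seat floor -12, solid bridge -12 to -28, tab -28 to -92. It starts flat in the open drawer, mouth towards the drawer's front.
- clip_legs (a point): Same clip and axes, 20 mm from the seat centre towards the leg tips, mid-thickness. Both legs together are 54 mm wide outside, parallel from 40 mm behind this point to 20 mm ahead; the centre of mass is 48 mm behind, so grip firmly (50 N or more). At the start only 55 to 70 mm of the legs stick out from under the chest's top; bridge and tab are hidden, so it is drawn out by its legs.
- clip_throat (a point): Same clip and axes, the throat, 9 mm ahead of the seat centre: 20 mm wide, mouth 42 mm at the tips, slot 27 mm behind it. The legs are springs: each bends out 2 mm here to let the spindle snap in, at about 10 to 20 N of push in all. A grip on the legs narrows the throat by 1 mm a side and puts the fingers in the washer's way: lay the clip down and take it by the tab to push it on.
- clip_tab (a point): Same clip and axes: the middle of the tab's solid part, 58 mm behind the seat centre, mid-thickness. Tab 36 mm wide with parallel sides, 8 mm thick; a 16 mm hanging hole 18 mm farther back. The centre of mass lies some 30 mm from here towards the mouth. The bench between the chest and the stand, on the robot's side of the pliers, is clear to lay the clip down.
- groove (a point): The groove round the upright steel spindle of the reel stand (fixed): point on the spindle's axis, mid-groove, 123 mm above the bench, z up. Groove 24 mm in diameter at its bottom, 12 mm high (117 to 129 mm), upper edge bevelled. The spindle is 36 mm in diameter above and below and ends 152 mm above the bench. The clip may come from any side.
- reel_top (a point): Top of the upper flange of the reel of lead came below the groove, on the axis, 98 mm above the bench. The reel is free to turn; flanges 120 mm in diameter; hub 52 mm in diameter above the flange, topped by a flat 74 mm washer whose top (117 mm above the bench) is flush with the groove's lower side: the clip slides and rests on it. Round base 156 mm in diameter.
- drawer (a point): The open upper drawer of a low chest (fixed, out to its stop, does not move): point on the drawer's floor, 71 mm above the bench; -x is the way it opens, z up. Inside of the front board at -90 mm, its knob reaches to -143 mm; front and sides rise 26 mm above the floor; 240 mm wide inside, a divider 20 mm high at y = +75 mm with nails beyond.
- chest_edge (a point): Middle of the upper front edge of the chest, 80 mm from the drawer point along x, 118 mm above the bench; same axes as the drawer. The chest is 280 mm wide and reaches 260 mm back (+x); a 50 mm tall solder spool stands on it 130 mm or more back. The underside of its top is 35 mm above the drawer's floor: room to lift the clip a few mm and draw it out, not straight up.
- flux_jar: Bystander: amber jar with a black lid, 60 mm in diameter, 75 mm tall, on the bench beside the reel stand; origin under its centre.
- pliers: Bystander: running pliers, 215 mm long, 16 mm high, lying on the bench; origin at the pivot's underside, +x to the jaws.
- lead_knife: Bystander: knife with a wooden handle, 205 mm long, 26 mm high, lying on the bench; origin at the blade's root, +x to the blade.
- glass_strip: Bystander: strip of amber glass, 150 by 34 by 4 mm, lying on the bench; origin under its centre, x along it.
- glass_offcut: Bystander: green glass triangle, 88 by 64 by 4 mm, lying on the bench; origin under its centre.
Not all that is in view belongs to the job. There is more than one size of the part that bears clip_seat; the job needs the smaller. Of the things that look like the part that bears groove, the larger one is meant.

How it is judged:
At the end, for the whole second after the job is handed in: The clip sits fully home in the spindle's groove: the centre of its seat within 4 mm of the spindle's axis seen from above and within 5 mm of the groove's mid-height, its plate level within 0.1 rad (it may point any way and lie either side up), at rest and let go (horizontal distance between clip_seat and groove below 0.004 m and z of clip_seat in the frame of groove between -0.005 and 0.005 m and angle between the z axis of clip_seat and the z axis of groove, either way round below 0.1 rad and linear speed of clip below 0.02 m/s and angular speed of clip below 0.2 rad/s); the robot touches nothing.
It fails at once if a bystander (flux jar, pliers, lead knife, glass strip, glass offcut) is pushed more than 40 mm from its place (distance of any of flux_jar, pliers, lead_knife, glass_strip, glass_offcut from where it was at the start of the episode above 0.04 m).
It also fails if it takes over 64 s, if anything falls off the work surface, if the arm or the gripper's body presses on something with over 40 N, if the wrist force passes 120 N, or if a joint passes its speed limit or range.

ROBOT

A 6-joint arm with a two-finger parallel gripper is mounted at the origin on the work surface. World frame = base frame: x ahead of the robot, y to its left, z up, the work surface at z = 0. Lengths are in m, angles in rad, forces in N, time in s.
With the tool pointing down it reaches from about 0.4 to 0.825 m from the base axis. Payload 7 kg.
Tool frame: the origin (TCP) lies between the finger pads; the fingertips stand 19 mm ahead of it and the grasp point (between the pads) is the TCP (robot.tips_ahead is the distance from the TCP to the fingertips, in m); z points along the fingers, y is the direction in which the jaws open and shut (so a half turn about z gives the same grasp; the last joint's range is limited). The gripper opens to 85 mm and grips with 20 to 120 N. Pads are 22 mm wide; open, the fingers measure 114 mm over their backs; the gripper's body (76 mm by 85 mm) begins 54 mm behind the grasp point. The pads swing forward as they close: fully open they stand 13 mm farther back than shut.
Start: joints at [-0.838, 0.359, 0.012, 0, -1.224, -0.288], TCP at [0.29, -0.609, 0.23] pointing down, gripper open.
Joint ranges: [-3.07, 3.07], [-1.43, 2.12], [-1.02, 1.25], [-3.03, 1.67], [-3.05, -0], [-3.03, 3.03]. Speed limits (rad/s): [2.39, 2.39, 3.01, 3.14, 3.14, 3.14].

INTERFACE

Orientations are given as a 3x3 rotation matrix whose columns are the frame's x, y, z axes.
In Python, from workcell import get_state, imaging, robot gives the robot as it stands. The module is installed in compiled form; this text tells all that it offers.
- The arm moves only by the tool apply_moves, never from a script. Its argument "increments" is a list of rows, each an object with "translation": the shift along the tool's x, y, z in m, a list of three; "yaw": the turn about the tool's z in degrees; "gripper": the finger opening in m, from 0 to 0.0854. A call has 1 to 12 rows; each row is the pose to reach, as a shift and turn from the pose commanded when the call began, along the tool's axes at that moment; what a row does not reach only later rows make up. A row lasts 1/8 s, in which the tool goes at most 62.5 mm and 10.7 degrees, less where a joint would pass 70% of its speed; a pose out of reach is approached as far as the arm can. A call with a gripper value outside its range is refused whole. The fingers move at their own pace and stop on an object; "newtons" is the grip in N (left out, the last holds). Time passes only in rows, so rows that repeat a pose let the fingers close. It gives the time, the measured TCP pose, the force and the opening at its end, in the units of the state.
- get_state(): the state, without advancing time (a new reading comes with each control period).
- imaging.get_image(name): name is "side" or "top" or "wrist"; returns a dict with "img" (420x560x3 uint8, red, green, blue), "fx", "fy", "cx", "cy" (pixels), "R" (3x3) and "t" (3): a world point X has camera coordinates R X + t. Camera axes: x right, y down, z forward; pixel columns grow to the right and rows downward; lengths in m; the calibration is good to about 2 mm. The wrist camera is an equidistant fisheye: a pixel r from the principal point sees the ray r / f radians off the axis. A picture is of the moment at which its call begins. There is no depth.
- robot.sign_off(): hands the job in, once; it reports no verdict.
Trained networks look in a picture, given as the dict that the camera call returned (one of the last four; its "shot" number tells which), for a name from the list of things; names that differ only in an ending like _2 or _b are one class to them, and where a whole thing is asked for, a point or a joint stands for the part that bears it (a point fixed in the world has none). Each returns a list of dicts, best first, with "confidence" (0 to 1); they miss things now and then, are a little off and sometimes report something else, mostly with a low value. They report only what shows in the picture. A call takes as long as a camera call. They do not tell look-alikes from the thing itself.
- imaging.search_frame(picture, query): "box" ([left, top, right, bottom] in pixels, round what is visible of it).
- imaging.trace(picture, query): "pixels" (420x560 bool, what is visible of it) and "box" ([left, top, right, bottom] in pixels, round what is visible of it).
The state is a dict: "time_s": time; "q": joint angles; "qvel": joint speeds; "tau": joint torques, N m; "tcp_pos": TCP position; "tcp_rot": TCP orientation; "contact_force": force on the tool from outside, world axes, zero at the start; "wrist_torque": the same for the moment, N m; "width": opening from 0.0 (shut) to 1.0 (fully open).
Only numpy, scipy, OpenCV 4.12 (cv2) and the standard library are available. Lean on these libraries where they do the work, as an engineer would, in place of code of your own. Each camera call takes 0.05 s, during which the arm holds its last target. There are 200 camera calls.

## Working session

There is one attempt and no reset: what is moved stays moved. The work goes in short steps, Python scripts to look and compute and a tool call to move; the robot and the scene stay as the last step left them, time stands still between calls to the robot, and variables do not carry over. Pictures are saved under pics/ and viewed, about 8 in all and at most 12, crops included, and the job is handed in when it is done.

Besides the shell and the picture viewer there is one more tool, called after "Emit:" as a command line: name --argument value ..., lists and objects as JSON in quotes. apply_moves: Moves the arm, as the interface text tells. Its arguments: {"type":"object","properties":{"increments":{"type":"array","items":{"type":"object","properties":{"translation":{"type":"array","items":{"type":"number"}},"yaw":{"type":"number"},"gripper":{"type":"number"}}}},"newtons":{"type":"number"}},"required":["increments"]}

```bash
mkdir -p pics; cat > h.py <<'E'
import numpy as np, cv2
from workcell import get_state, imaging, robot
def ray(p,u,v):
    R=np.array(p["R"]);t=np.array(p["t"])
    d=np.array([(u-p["cx"])/p["fx"],(v-p["cy"])/p["fy"],1.])
    return -R.T@t, R.T@d
def at_z(p,u,v,z):
    o,d=ray(p,u,v); return o+d*(z-o[2])/d[2]
def proj(p,X):
    c=np.array(p["R"])@np.array(X)+np.array(p["t"]); return p["fx"]*c[0]/c[2]+p["cx"],p["fy"]*c[1]/c[2]+p["cy"]
def save(p,name,crop=None,s=1):
    im=p["img"][...,::-1]
    if crop: a,b,c,d=crop; im=im[b:d,a:c]
    cv2.imwrite("pics/"+name,cv2.resize(im,None,fx=s,fy=s,interpolation=cv2.INTER_CUBIC))
E
cat > a.py <<'E'
from h import *
P={n:imaging.get_image(n) for n in("top","side")}
for n,p in P.items():
    save(p,n+"0.png",s=1.42)
    print(n,p["fx"],np.round(-np.array(p["R"]).T@p["t"],3),np.round(p["R"][2],2))
    for q in("clip_seat","groove","reel_top","drawer","chest_edge","flux_jar","pliers"):
        for r in imaging.search_frame(p,q)[:4]: print(q,np.round(r["box"]),round(r["confidence"],2))
print(get_state()["tcp_rot"],get_state()["width"])
E
python3 a.py
```

```text
top 515.6117430845488 [ 0.454 -0.104  1.479] [ 0.07  0.02 -1.  ]
clip_seat [359. 181. 378. 207.] 0.66
clip_seat [396. 286. 442. 334.] 0.57
groove [172. 137. 213. 180.] 0.84
groove [128. 199. 187. 251.] 0.76
groove [247. 264. 266. 297.] 0.66
reel_top [174. 145. 217. 178.] 0.82
reel_top [125. 194. 186. 251.] 0.74
reel_top [357. 185. 381. 207.] 0.72
drawer [306.  82. 422. 266.] 0.64
drawer [360. 182. 381. 205.] 0.19
chest_edge [309.  82. 422. 261.] 0.7
chest_edge [128. 197. 185. 251.] 0.32
flux_jar [125. 257. 147. 277.] 0.88
pliers [244. 108. 266. 179.] 0.6
side 383.67942272901394 [ 0.012 -0.95   0.843] [ 0.43  0.67 -0.6 ]
clip_seat [224. 344. 298. 382.] 0.62
clip_seat [340. 249. 346. 256.] 0.38
groove [262. 159. 281. 192.] 0.83
groove [214. 279. 250. 315.] 0.61
groove [202. 150. 240. 195.] 0.56
reel_top [262. 158. 281. 196.] 0.91
reel_top [202. 149. 243. 198.] 0.89
drawer [261. 191. 431. 291.] 0.93
chest_edge [262. 189. 431. 292.] 0.61
flux_jar [179. 169. 196. 190.] 0.87
pliers [203. 152. 238. 197.] 0.31
[[-9.02692372e-01 -4.30286506e-01  6.60395371e-05]
 [-4.30286510e-01  9.02692370e-01 -6.25974070e-05]
 [-3.26785667e-05 -8.49221237e-05 -9.99999996e-01]] 1.0009103195716114
```

View pics/top0.png

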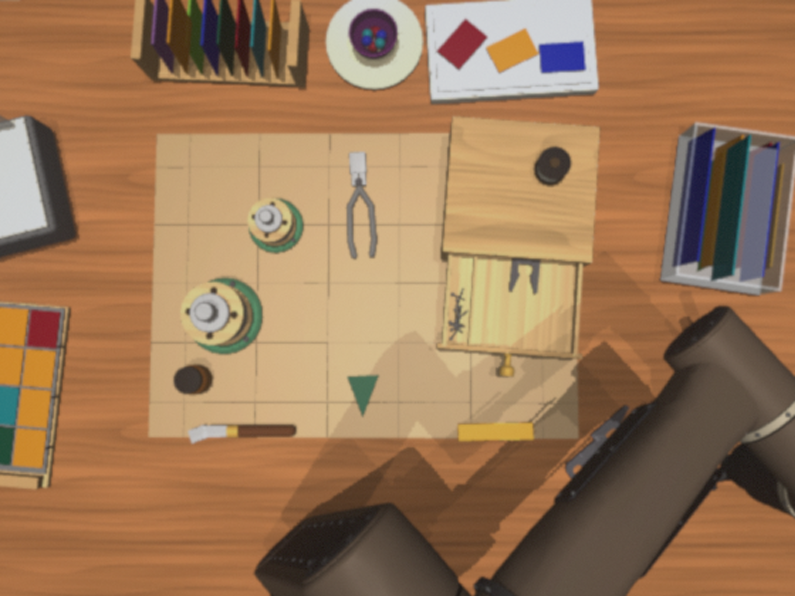

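View pics/side0.png

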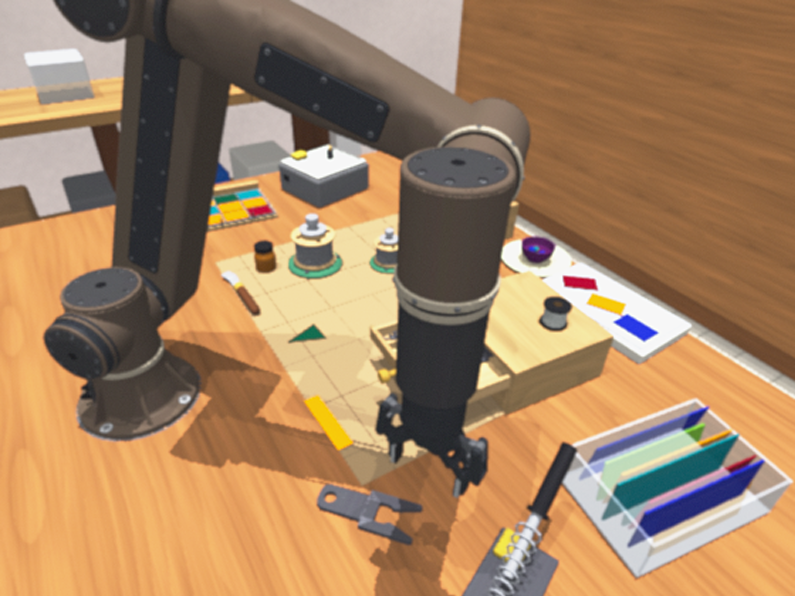

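Top view (scaled 1.42): clip candidates are the clip in the drawer at (524,275) and a bigger loose fork at (600,440) beside the arm. Spindle candidates are the larger at (207,312) and a smaller at (267,217). I choose the drawer clip and the larger spindle. Next, a close crop and measurements.

```bash
cat > b.py <<'E'
from h import *
p=imaging.get_image("top")
A=p["img"][170:270,300:430,::-1];B=p["img"][170:270,100:230,::-1]
f=lambda i:cv2.resize(i,None,fx=5,fy=5,interpolation=cv2.INTER_CUBIC)[:, :]
cv2.imwrite("pics/crop1.png",cv2.resize(np.vstack([f(A),f(B)]),(520,800))) if 0 else cv2.imwrite("pics/crop1.png",np.hstack([cv2.resize(A,(520,400),interpolation=cv2.INTER_CUBIC),cv2.resize(B[:,20:90],(280,400),interpolation=cv2.INTER_CUBIC)]))
for r in imaging.trace(p,"clip_seat"):
    m=r["pixels"].astype(np.uint8); v,u=np.nonzero(m)
    print("clip",r["box"],r["confidence"],len(u))
    zc=.079 if r["box"][1]<250 and r["box"][0]<390 else .008
    xy=np.array([at_z(p,a,b,zc)[:2] for a,b in zip(u,v)],np.float32)
    print(cv2.minAreaRect(xy*1000), np.round(xy.min(0),3),np.round(xy.max(0),3))
for q,z in(("groove",.152),("reel_top",.098),("flux_jar",.075),("drawer",.1)):
  for r in imaging.trace(p,q)[:3]:
    l,t,rr,b=r["box"]; print(q,np.round(r["box"]),round(r["confidence"],2),np.round(at_z(p,(l+rr)/2,(t+b)/2,z),3))
# spindle disc by brightness (grey, unsaturated) around (146,219)
hsv=cv2.cvtColor(p["img"],cv2.COLOR_RGB2HSV)
g=((hsv[...,1]<40)&(hsv[...,2]>110)).astype(np.uint8)
n,L,S,C=cv2.connectedComponentsWithStats(g[200:240,125:190])
for s,c in zip(S[1:],C[1:]):
    if s[4]>15: print("grey",s,c+[125,200],at_z(p,c[0]+125,c[1]+200,.152))
E
python3 b.py
```

```text
clip [396.6, 284.2, 442.2, 335.5] 0.77 529
((287.7075500488281, -461.5718688964844), (30.287508010864258, 180.0342254638672), 47.69562530517578) [ 0.214 -0.523] [ 0.353 -0.398]
clip [359.2, 182.5, 378.9, 208.0] 0.61 237
((608.5210571289062, -312.89666748046875), (53.997982025146484, 60.49980163574219), 83.69425201416016) [ 0.576 -0.34 ] [ 0.636 -0.286]
groove [172. 138. 211. 177.] 0.9 [0.694 0.158 0.152]
groove [127. 199. 187. 248.] 0.63 [0.52  0.246 0.152]
reel_top [125. 195. 188. 250.] 0.94 [0.526 0.262 0.098]
reel_top [177. 142. 216. 178.] 0.87 [0.697 0.157 0.098]
flux_jar [126. 258. 148. 282.] 0.84 [0.398 0.319 0.075]
flux_jar [360. 183. 383. 208.] 0.45 [ 0.602 -0.32   0.075]
drawer [306.  83. 422. 266.] 0.59 [ 0.657 -0.297  0.1  ]
drawer [128. 198. 186. 250.] 0.44 [0.523 0.259 0.1  ]
grey [  8   6  28  28 553] [146.76311031 219.69077758] [0.53113124 0.27238429 0.152     ]
```

View pics/crop1.png

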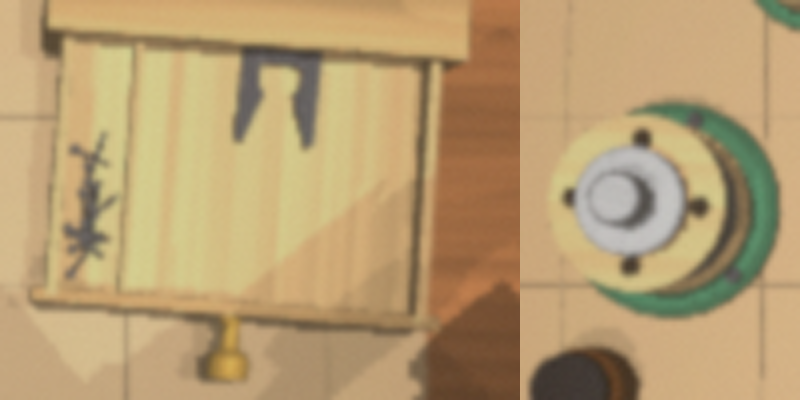

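The crop confirms a 54 mm wide fork in the drawer with its tips at crop (240,140) and (307,147). The larger spindle's top is at crop (614,198), and the nails lie beyond the divider. Now to compute the geometry.

```bash
cat >> h.py <<'E'
def go(X,yaw):
    s=get_state();R=np.array(s["tcp_rot"]);d=R.T@(np.array(X)-s["tcp_pos"])
    y=np.degrees(np.arctan2(R[1,0],R[0,0])); dy=-((yaw-y+180)%360-180)
    print("t",round(s["time_s"],2),"shift",np.round(d,4),"yaw",round(dy,2),"| tcp",np.round(s["tcp_pos"],4),"yaw now",round(y,2),"w",round(s["width"]*.0854,4),"F",np.round(s["contact_force"],1),"q",np.round(s["q"],2))
E
cat > c.py <<'E'
from h import *
p=imaging.get_image("top"); w=lambda u,v,z:np.round(at_z(p,u,v,z),4)
c=lambda x,y:(300+x/4,170+y/4)
print("spindle top",w(143.5,219.5,.152))
hsv=cv2.cvtColor(p["img"],cv2.COLOR_RGB2HSV)
g=((hsv[...,1]<40)&(hsv[...,2]>110)).astype(np.uint8)[200:240,125:190]
cs=max(cv2.findContours(g,0,1)[0],key=cv2.contourArea)
(e,ax,_)=cv2.fitEllipse(cs);print("washer",e,ax,w(e[0]+125,e[1]+200,.117))
a,b=w(*c(240,140),.079),w(*c(307,147),.079);print("tips",a,b)
f=w(*c(35,297),.097)-w(*c(420,327),.097);print("drawer yaw front",np.degrees(np.arctan2(-f[0],f[1])))
f=w(*c(62,30),.118)-w(*c(466,62),.118);print("edge",np.degrees(np.arctan2(-f[0],f[1])))
r=[r for r in imaging.trace(p,"clip_seat") if r["box"][1]<250][0]
v,u=np.nonzero(r["pixels"]);xy=np.array([at_z(p,i,j,.079)[:2] for i,j in zip(u,v)],np.float32)*1000
print(cv2.minAreaRect(xy))
for n,u,v,z in(("offcut",362/1.42,393/1.42,0),("pliers tail",362/1.42,255/1.42,.01)):print(n,w(u,v,z))
go([.60,-.313,.20],-5)
E
python3 c.py
```

```text
spindle top [0.5316 0.2809 0.152 ]
washer (21.96131706237793, 19.731882095336914) (26.343923568725586, 26.63178062438965) [0.5331 0.2818 0.117 ]
tips [ 0.576  -0.2882  0.079 ] [ 0.5713 -0.3336  0.079 ]
drawer yaw front -4.3319769412609785
edge -4.582450209719231
((607.652099609375, -311.7129821777344), (57.06539535522461, 60.63043212890625), 86.3868179321289)
offcut [0.3772 0.0023 0.    ]
pliers tail [0.6551 0.0032 0.01  ]
t 1.2 shift [-0.407   0.1343  0.0303] yaw -149.51 | tcp [ 0.2904 -0.6093  0.2303] yaw now -154.51 w 0.0855 F [-0.  -0.4 -0.8] q [-0.84  0.36  0.01 -0.   -1.22 -0.29]
```

Emit:
apply_moves --increments '[{"translation":[-0.1,0.034,0],"yaw":-10},{"translation":[-0.15,0.05,0],"yaw":-20},{"translation":[-0.2,0.067,0],"yaw":-30},{"translation":[-0.25,0.084,0],"yaw":-40},{"translation":[-0.3,0.1,0],"yaw":-50},{"translation":[-0.35,0.117,0],"yaw":-60},{"translation":[-0.4,0.134,0],"yaw":-70},{"translation":[-0.403,0.136,0.01],"yaw":-80},{"translation":[-0.403,0.136,0.03],"yaw":-90},{"translation":[-0.403,0.136,0.03],"yaw":-100},{"translation":[-0.403,0.136,0.03],"yaw":-110},{"translation":[-0.403,0.136,0.03],"yaw":-120}]'

```text
invalid input at $.increments[0]: expected keys translation, yaw, gripper
```

Emit:
apply_moves --increments '[{"translation":[0,0,0],"yaw":-10,"gripper":0.07},{"translation":[0,0,0],"yaw":-20},{"translation":[0,0,0],"yaw":-29.5},{"translation":[0,0,0],"yaw":-29.5},{"translation":[0,0,0],"yaw":-29.5}]'

```text
invalid input at $.increments[1]: expected keys translation, yaw, gripper
```

```bash
cat > d.py <<'E'
from h import *
go([.596,-.313,.12],-5)
p=imaging.get_image("wrist"); save(p,"w1.png",s=1.4)
print(p["fx"],p["cx"],p["cy"],np.round(-np.array(p["R"]).T@p["t"],3),np.round(p["R"],2))
for r in imaging.search_frame(p,"clip_seat"): print(r)
E
python3 d.py
```

```text
t 1.2 shift [-0.4033  0.136   0.1103] yaw -149.51 | tcp [ 0.2904 -0.6093  0.2303] yaw now -154.51 w 0.0855 F [-0.  -0.4 -0.8] q [-0.84  0.36  0.01 -0.   -1.22 -0.29]
325.19226210127806 283.3956825560259 209.7015701038573 [ 0.23  -0.638  0.375] [[-0.43  0.9   0.  ]
 [ 0.87  0.42  0.26]
 [ 0.24  0.11 -0.96]]
{'box': [313.8, 180.9, 451.0, 260.2], 'confidence': 0.59}
{'box': [424.2, 374.8, 478.4, 418.2], 'confidence': 0.53}
```

View pics/w1.png

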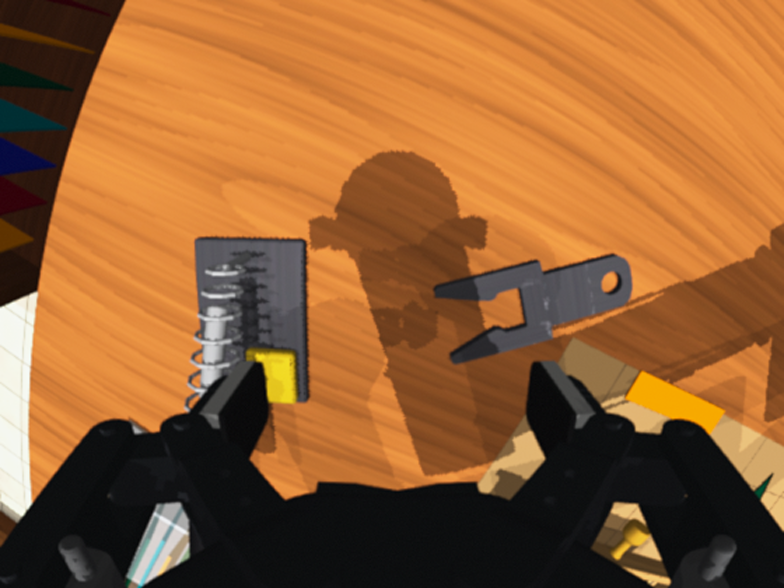

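The move was refused because every row needs all three keys. The picture, taken from the start pose, shows the loose larger fork at (540,300). Resending complete rows.

Emit:
apply_moves --increments '[{"translation":[-0.1,0.034,0],"yaw":-10,"gripper":0.085},{"translation":[-0.15,0.05,0],"yaw":-20,"gripper":0.085},{"translation":[-0.2,0.067,0],"yaw":-30,"gripper":0.085},{"translation":[-0.25,0.084,0],"yaw":-40,"gripper":0.085},{"translation":[-0.3,0.1,0],"yaw":-50,"gripper":0.085},{"translation":[-0.35,0.117,0],"yaw":-60,"gripper":0.085},{"translation":[-0.4,0.134,0],"yaw":-70,"gripper":0.085},{"translation":[-0.403,0.136,0.01],"yaw":-80,"gripper":0.085},{"translation":[-0.403,0.136,0.03],"yaw":-90,"gripper":0.085},{"translation":[-0.403,0.136,0.03],"yaw":-100,"gripper":0.085},{"translation":[-0.403,0.136,0.03],"yaw":-110,"gripper":0.085},{"translation":[-0.403,0.136,0.03],"yaw":-120,"gripper":0.085}]'

```text
time_s: 2.8
tcp_pos: [0.5957, -0.3131, 0.2002]
tcp_rot: [[0.827, -0.562, -0.0], [-0.562, -0.827, -0.0], [-0.0, 0.0, -1.0]]
contact_force: [0.3, -0.2, -0.7]
width: 0.991
```

Emit:
apply_moves --increments '[{"translation":[0,0,0],"yaw":-10,"gripper":0.07},{"translation":[0,0,0],"yaw":-20,"gripper":0.07},{"translation":[0,0,0],"yaw":-29.5,"gripper":0.07},{"translation":[0,0,0],"yaw":-29.5,"gripper":0.07},{"translation":[0,0,0],"yaw":-29.5,"gripper":0.07}]'

```text
time_s: 3.42
tcp_pos: [0.5957, -0.3131, 0.2003]
tcp_rot: [[0.996, -0.091, 0.0], [-0.091, -0.996, 0.0], [0.0, -0.0, -1.0]]
contact_force: [0.7, -0.4, -0.2]
width: 0.818
```

```bash
sed -i s/w1.png/w2.png/ d.py; python3 d.py
```

```text
t 3.42 shift [ 0.0003 -0.0002  0.0803] yaw -0.22 | tcp [ 0.5957 -0.3131  0.2003] yaw now -5.22 w 0.0698 F [ 0.7 -0.4 -0.2] q [-0.19  0.37 -0.03 -0.   -1.16  1.67]
325.19226210127806 283.3956825560259 209.7015701038573 [ 0.663 -0.319  0.345] [[-0.09 -1.   -0.  ]
 [-0.96  0.09  0.27]
 [-0.27  0.02 -0.96]]
{'box': [252.1, 159.4, 321.4, 227.7], 'confidence': 0.73}
{'box': [405.1, 352.7, 447.1, 392.7], 'confidence': 0.66}
```

View pics/w2.png

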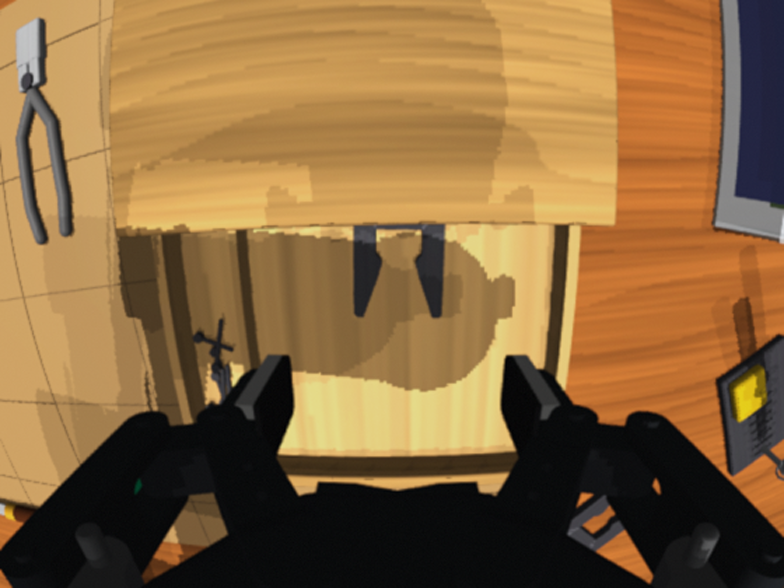

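The wrist view shows the clip centred ahead of the jaws: tips at (360,317) and (437,317), and the legs' outer edges meet the chest edge at (355,226) and (444,225). Converting these with the fisheye model.

```bash
cat >> h.py <<'E'
def wz(p,u,v,z):
    x=np.array([u-p["cx"],v-p["cy"]]);r=np.linalg.norm(x);th=r/p["fx"]
    d=np.array([*(x/max(r,1e-9)*np.sin(th)),np.cos(th)]);R=np.array(p["R"]);o=-R.T@p["t"];d=R.T@d
    return o+d*(z-o[2])/d[2]
E
cat > e.py <<'E'
from h import *
p=imaging.get_image("wrist")
for u,v in((360,317),(437,317),(355,226),(444,225),(354,314),(442,314)):print(np.round(wz(p,u/1.4,v/1.4,.079),4))
r=[r for r in imaging.trace(p,"clip_seat") if r["box"][1]<300][0]
v,u=np.nonzero(r["pixels"]);xy=np.array([wz(p,i+.5,j+.5,.079)[:2] for i,j in zip(u,v)],np.float32)*1000
print(cv2.minAreaRect(xy))
E
python3 e.py
```

```text
[ 0.5765 -0.2887  0.079 ]
[ 0.5723 -0.336   0.079 ]
[ 0.6327 -0.2918  0.079 ]
[ 0.6286 -0.344   0.079 ]
[ 0.5788 -0.2852  0.079 ]
[ 0.5739 -0.3392  0.079 ]
((603.1141357421875, -315.1107482910156), (54.53850173950195, 56.979148864746094), 83.8306884765625)
```

Emit:
apply_moves --increments '[{"translation":[0,0.0014,0.04],"yaw":0.3,"gripper":0.064},{"translation":[0,0.0014,0.08],"yaw":0.3,"gripper":0.064},{"translation":[0,0.0014,0.1],"yaw":0.3,"gripper":0.064},{"translation":[0,0.0014,0.108],"yaw":0.3,"gripper":0.064},{"translation":[0,0.0014,0.108],"yaw":0.3,"gripper":0.064}]'

```text
time_s: 4.25
tcp_pos: [0.5957, -0.3146, 0.0923]
tcp_rot: [[0.996, -0.093, -0.0], [-0.093, -0.996, -0.0], [-0.0, 0.0, -1.0]]
contact_force: [-0.0, -0.3, 0.0]
width: 0.75
```

Emit:
apply_moves --increments '[{"translation":[0,0,0.001],"yaw":0,"gripper":0.064},{"translation":[0,0,0.002],"yaw":0,"gripper":0.064},{"translation":[0,0,0.003],"yaw":0,"gripper":0.064},{"translation":[0,0,0.004],"yaw":0,"gripper":0.064},{"translation":[0,0,0.004],"yaw":0,"gripper":0.064}]'

```text
time_s: 4.88
tcp_pos: [0.5955, -0.3145, 0.0883]
tcp_rot: [[0.996, -0.093, -0.0], [-0.093, -0.996, 0.0], [-0.0, -0.0, -1.0]]
contact_force: [-0.3, -0.3, 0.2]
width: 0.753
```

No contact yet; going down a little at a time to find the floor.

Emit:
apply_moves --increments '[{"translation":[0,0,0.001],"yaw":0,"gripper":0.064},{"translation":[0,0,0.002],"yaw":0,"gripper":0.064},{"translation":[0,0,0.003],"yaw":0,"gripper":0.064},{"translation":[0,0,0.003],"yaw":0,"gripper":0.064}]'

```text
time_s: 5.38
tcp_pos: [0.5955, -0.3145, 0.0851]
tcp_rot: [[0.996, -0.093, -0.0], [-0.093, -0.996, 0.0], [-0.0, -0.0, -1.0]]
contact_force: [0.8, -0.5, -0.6]
width: 0.744
```

Emit:
apply_moves --increments '[{"translation":[0,0,0.001],"yaw":0,"gripper":0.064},{"translation":[0,0,0.002],"yaw":0,"gripper":0.064},{"translation":[0,0,0.002],"yaw":0,"gripper":0.064}]'

```text
time_s: 5.75
tcp_pos: [0.5955, -0.3145, 0.0832]
tcp_rot: [[0.996, -0.093, -0.0], [-0.093, -0.996, 0.0], [-0.0, -0.0, -1.0]]
contact_force: [0.4, -0.6, 0.5]
width: 0.753
```

Emit:
apply_moves --newtons 70 --increments '[{"translation":[0,0,0],"yaw":0,"gripper":0.05},{"translation":[0,0,0],"yaw":0,"gripper":0.045},{"translation":[0,0,0],"yaw":0,"gripper":0.045},{"translation":[0,0,0],"yaw":0,"gripper":0.045},{"translation":[0,0,0],"yaw":0,"gripper":0.045}]'

```text
time_s: 6.38
tcp_pos: [0.5956, -0.3145, 0.0833]
tcp_rot: [[0.996, -0.093, 0.0], [-0.093, -0.996, -0.0], [0.0, 0.0, -1.0]]
contact_force: [-0.1, -0.1, 0.2]
width: 0.524
```

The fingers reached the commanded 45 mm, so the clip may not be between them. Looking.

```bash
cat > f.py <<'E'
from h import *
p=imaging.get_image("wrist"); save(p,"w3.png",crop=(150,120,420,380),s=2.2)
go([.5955,-.3145,.0833],-5.5)
E
python3 f.py
```

```text
t 6.42 shift [-0.0001 -0.      0.    ] yaw 0.19 | tcp [ 0.5956 -0.3145  0.0833] yaw now -5.31 w 0.0448 F [ 0.9 -0.4 -0.4] q [-0.2   0.47 -0.17 -0.   -0.93  1.68]
```

View pics/w3.png

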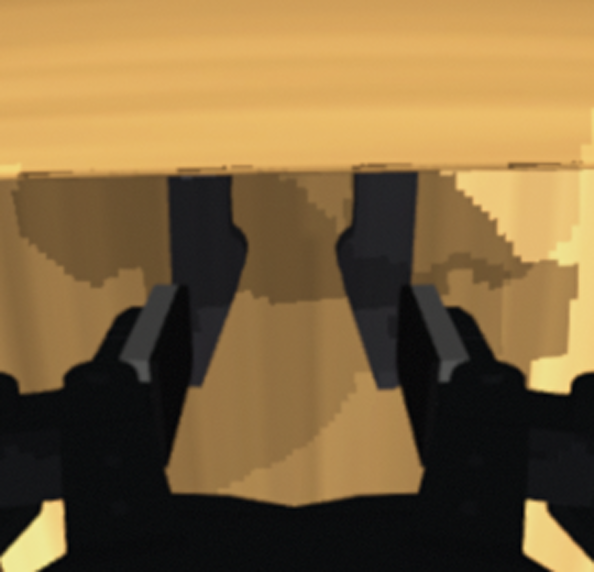

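The pads overlap the legs from above, at about (190,330) and (400,330), so the tips are still above the clip. Reopening and going lower until the floor is felt.

Emit:
apply_moves --newtons 70 --increments '[{"translation":[0,0,0],"yaw":0,"gripper":0.066},{"translation":[0,0,0],"yaw":0,"gripper":0.066},{"translation":[0,0,0],"yaw":0,"gripper":0.066},{"translation":[0,0,0.001],"yaw":0,"gripper":0.066},{"translation":[0,0,0.002],"yaw":0,"gripper":0.066},{"translation":[0,0,0.003],"yaw":0,"gripper":0.066},{"translation":[0,0,0.004],"yaw":0,"gripper":0.066},{"translation":[0,0,0.004],"yaw":0,"gripper":0.066}]'

```text
time_s: 7.42
tcp_pos: [0.5955, -0.3145, 0.0792]
tcp_rot: [[0.996, -0.093, -0.0], [-0.093, -0.996, 0.0], [-0.0, -0.0, -1.0]]
contact_force: [-0.1, -0.9, -0.9]
width: 0.774
```

Emit:
apply_moves --increments '[{"translation":[0,0,0.001],"yaw":0,"gripper":0.066},{"translation":[0,0,0.002],"yaw":0,"gripper":0.066},{"translation":[0,0,0.002],"yaw":0,"gripper":0.066}]'

```text
time_s: 7.8
tcp_pos: [0.5955, -0.3145, 0.0772]
tcp_rot: [[0.996, -0.093, -0.0], [-0.093, -0.996, 0.0], [-0.0, -0.0, -1.0]]
contact_force: [0.7, 0.5, 0.1]
width: 0.776
```

Emit:
apply_moves --increments '[{"translation":[0,0,0.001],"yaw":0,"gripper":0.066},{"translation":[0,0,0.002],"yaw":0,"gripper":0.066},{"translation":[0,0,0.002],"yaw":0,"gripper":0.066}]'

```text
time_s: 8.18
tcp_pos: [0.5955, -0.3145, 0.0752]
tcp_rot: [[0.996, -0.093, -0.0], [-0.093, -0.996, 0.0], [-0.0, -0.0, -1.0]]
contact_force: [0.3, -0.2, 0.7]
width: 0.777
```

Emit:
apply_moves --newtons 70 --increments '[{"translation":[0,0,0],"yaw":0,"gripper":0.05},{"translation":[0,0,0],"yaw":0,"gripper":0.045},{"translation":[0,0,0],"yaw":0,"gripper":0.045},{"translation":[0,0,0],"yaw":0,"gripper":0.045}]'

```text
time_s: 8.68
tcp_pos: [0.596, -0.3147, 0.0759]
tcp_rot: [[0.996, -0.092, 0.001], [-0.092, -0.996, -0.0], [0.001, 0.0, -1.0]]
contact_force: [-0.7, 0.3, 5.2]
width: 0.53
```

```bash
sed -i s/w3.png/w4.png/ f.py; python3 f.py
```

```text
t 8.72 shift [-0.0005 -0.0002 -0.0074] yaw 0.2 | tcp [ 0.596  -0.3147  0.0759] yaw now -5.3 w 0.045 F [-0.3  1.   5.7] q [-0.2   0.48 -0.17  0.   -0.92  1.68]
```

View pics/w4.png

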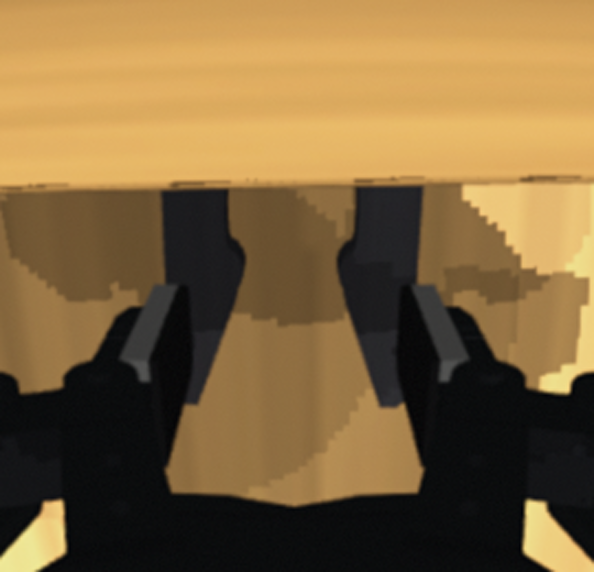

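The pads still rest on top of the legs, and the 5.7 N upward force fits that, so the tips reach less far than I assumed. Checking `robot.tips_ahead`.

```bash
python3 -c "
from h import *
print(robot.tips_ahead,[a for a in dir(robot) if a[0]!='_'])"
```

```text
0.019 ['MotionError', 'sign_off', 'tips_ahead']
```

Emit:
apply_moves --newtons 90 --increments '[{"translation":[-0.003,0,-0.004],"yaw":0,"gripper":0.066},{"translation":[-0.006,0,-0.004],"yaw":0,"gripper":0.066},{"translation":[-0.006,0,-0.004],"yaw":0,"gripper":0.066},{"translation":[-0.006,0,0],"yaw":0,"gripper":0.066},{"translation":[-0.006,0,0.002],"yaw":0,"gripper":0.066},{"translation":[-0.006,0,0.004],"yaw":0,"gripper":0.066},{"translation":[-0.006,0,0.005],"yaw":0,"gripper":0.066},{"translation":[-0.006,0,0.005],"yaw":0,"gripper":0.066}]'

```text
time_s: 9.72
tcp_pos: [0.5896, -0.314, 0.0702]
tcp_rot: [[0.996, -0.093, -0.0], [-0.093, -0.996, 0.0], [-0.0, 0.0, -1.0]]
contact_force: [0.2, 0.0, -0.3]
width: 0.775
```

Emit:
apply_moves --newtons 90 --increments '[{"translation":[0,0,0.001],"yaw":0,"gripper":0.066},{"translation":[0,0,0.0015],"yaw":0,"gripper":0.066},{"translation":[0,0,0.0015],"yaw":0,"gripper":0.055},{"translation":[0,0,0.0015],"yaw":0,"gripper":0.045},{"translation":[0,0,0.0015],"yaw":0,"gripper":0.045},{"translation":[0,0,0.0015],"yaw":0,"gripper":0.045}]'

```text
time_s: 10.48
tcp_pos: [0.5897, -0.3142, 0.0699]
tcp_rot: [[0.996, -0.092, 0.001], [-0.092, -0.996, -0.001], [0.001, 0.001, -1.0]]
contact_force: [-3.1, 1.6, 6.4]
width: 0.536
```

```bash
sed -i s/w4.png/w5.png/ f.py; python3 f.py
```

```text
t 10.53 shift [ 0.0058 -0.0002 -0.0134] yaw 0.21 | tcp [ 0.5897 -0.3142  0.0699] yaw now -5.29 w 0.0463 F [-2.1  1.5  5.9] q [-0.2   0.48 -0.19  0.   -0.9   1.68]
```

View pics/w5.png

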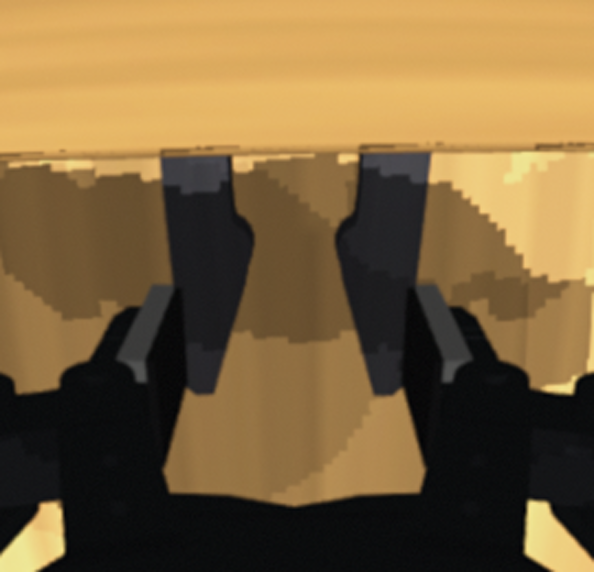

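The legs' outer edges lean in towards the pads, from (162..431) at the edge to (187..405). So the clip is in fact gripped, and the legs flex inward about 4 mm a side. Lifting 10 mm and drawing it out.

Emit:
apply_moves --newtons 90 --increments '[{"translation":[0,0,-0.004],"yaw":0,"gripper":0.045},{"translation":[0,0,-0.009],"yaw":0,"gripper":0.045},{"translation":[-0.01,0,-0.009],"yaw":0,"gripper":0.045},{"translation":[-0.025,0,-0.009],"yaw":0,"gripper":0.045},{"translation":[-0.04,0,-0.009],"yaw":0,"gripper":0.045},{"translation":[-0.055,0,-0.009],"yaw":0,"gripper":0.045},{"translation":[-0.07,0,-0.009],"yaw":0,"gripper":0.045},{"translation":[-0.085,0,-0.009],"yaw":0,"gripper":0.045},{"translation":[-0.085,0,-0.009],"yaw":0,"gripper":0.045}]'

```text
time_s: 11.65
tcp_pos: [0.5036, -0.306, 0.078]
tcp_rot: [[0.996, -0.093, -0.0], [-0.093, -0.996, 0.0], [-0.0, -0.0, -1.0]]
contact_force: [-0.9, 0.0, -2.9]
width: 0.538
```

```bash
sed -i s/w5.png/w6.png/ f.py; sed -i 's/crop=(150,120,420,380),s=2.2/s=1.2/' f.py; python3 f.py
```

```text
t 11.7 shift [ 0.0912 -0.0002 -0.0051] yaw 0.18 | tcp [ 0.5047 -0.3062  0.0782] yaw now -5.32 w 0.0459 F [ 0.1  0.8 -2.5] q [-0.21  0.36 -0.37  0.   -0.84  1.69]
```

View pics/w6.png

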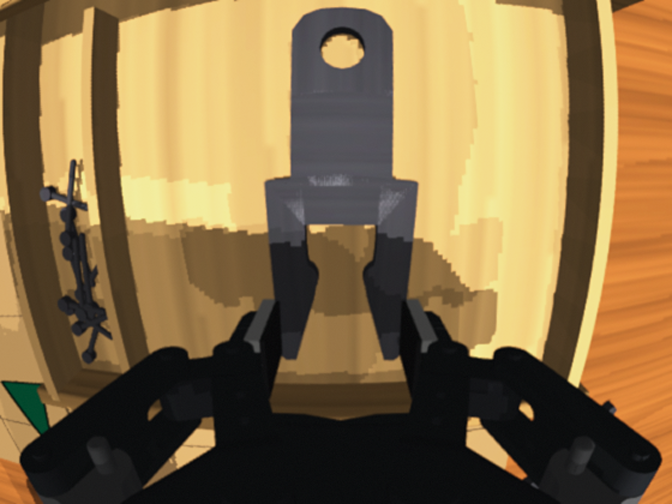

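The clip is fully out of the drawer and held straight; the reading of about -2.7 N matches its weight. Lifting and carrying it to the clear bench with the mouth towards +y.

Emit:
apply_moves --increments '[{"translation":[0,0,-0.03],"yaw":0,"gripper":0.045},{"translation":[0,0,-0.07],"yaw":0,"gripper":0.045},{"translation":[0,0,-0.12],"yaw":0,"gripper":0.045},{"translation":[0,0,-0.13],"yaw":0,"gripper":0.045},{"translation":[0,0,-0.13],"yaw":0,"gripper":0.045}]'

```text
time_s: 12.32
tcp_pos: [0.5053, -0.306, 0.208]
tcp_rot: [[0.996, -0.093, 0.001], [-0.093, -0.996, 0.0], [0.001, -0.0, -1.0]]
contact_force: [-0.1, -0.6, -3.1]
width: 0.538
```

```bash
python3 -c "
from h import *
go([.53,.08,.2],-90)"
```

```text
t 12.32 shift [-0.0112 -0.3866  0.0081] yaw 84.68 | tcp [ 0.5053 -0.306   0.208 ] yaw now -5.32 w 0.0459 F [-0.1 -0.6 -3.1] q [-0.21  0.24 -0.21 -0.   -1.12  1.69]
```

Emit:
apply_moves --increments '[{"translation":[0,-0.04,0],"yaw":8,"gripper":0.045},{"translation":[0,-0.08,0],"yaw":16,"gripper":0.045},{"translation":[-0.001,-0.12,0],"yaw":24,"gripper":0.045},{"translation":[-0.002,-0.16,0],"yaw":32,"gripper":0.045},{"translation":[-0.003,-0.2,0],"yaw":40,"gripper":0.045},{"translation":[-0.004,-0.24,0],"yaw":48,"gripper":0.045},{"translation":[-0.005,-0.28,0],"yaw":56,"gripper":0.045},{"translation":[-0.006,-0.32,0],"yaw":64,"gripper":0.045},{"translation":[-0.008,-0.36,0],"yaw":72,"gripper":0.045},{"translation":[-0.011,-0.387,0.02],"yaw":80,"gripper":0.045},{"translation":[-0.011,-0.387,0.06],"yaw":84.7,"gripper":0.045},{"translation":[-0.011,-0.387,0.11],"yaw":84.7,"gripper":0.045}]'

```text
time_s: 13.82
tcp_pos: [0.5295, 0.0809, 0.0957]
tcp_rot: [[-0.001, -1.0, -0.0], [-1.0, 0.001, 0.0], [-0.0, 0.0, -1.0]]
contact_force: [-0.1, 0.2, -3.4]
width: 0.537
```

Emit:
apply_moves --increments '[{"translation":[0,0,0.04],"yaw":0,"gripper":0.045},{"translation":[0,0,0.07],"yaw":0,"gripper":0.045},{"translation":[0,0,0.085],"yaw":0,"gripper":0.045},{"translation":[0,0,0.085],"yaw":0,"gripper":0.045},{"translation":[0,0,0.085],"yaw":0,"gripper":0.045}]'

```text
time_s: 14.45
tcp_pos: [0.5306, 0.0806, 0.0136]
tcp_rot: [[0.0, -1.0, 0.001], [-1.0, -0.0, 0.001], [-0.001, -0.001, -1.0]]
contact_force: [0.5, -0.0, -3.3]
width: 0.542
```

Emit:
apply_moves --increments '[{"translation":[0,0,0.003],"yaw":0,"gripper":0.045},{"translation":[0,0,0.006],"yaw":0,"gripper":0.045},{"translation":[0,0,0.006],"yaw":0,"gripper":0.045}]'

```text
time_s: 14.82
tcp_pos: [0.5298, 0.0802, 0.0069]
tcp_rot: [[-0.0, -1.0, 0.0], [-1.0, 0.0, 0.0], [-0.0, -0.0, -1.0]]
contact_force: [0.1, -0.2, -3.2]
width: 0.541
```

Emit:
apply_moves --increments '[{"translation":[0,0,0.003],"yaw":0,"gripper":0.045},{"translation":[0,0,0.003],"yaw":0,"gripper":0.045}]'

```text
time_s: 15.08
tcp_pos: [0.5299, 0.0803, 0.0037]
tcp_rot: [[-0.0, -1.0, -0.0], [-1.0, 0.0, -0.0], [0.0, 0.0, -1.0]]
contact_force: [0.6, -0.3, -2.5]
width: 0.543
```

Emit:
apply_moves --increments '[{"translation":[0,0,0.002],"yaw":0,"gripper":0.045},{"translation":[0,0,0.002],"yaw":0,"gripper":0.045}]'

```text
time_s: 15.32
tcp_pos: [0.5299, 0.0803, 0.0017]
tcp_rot: [[-0.0, -1.0, -0.0], [-1.0, 0.0, -0.0], [0.0, 0.0, -1.0]]
contact_force: [-0.1, 0.7, -1.7]
width: 0.536
```

Emit:
apply_moves --increments '[{"translation":[0,0,0.0015],"yaw":0,"gripper":0.045},{"translation":[0,0,0.0015],"yaw":0,"gripper":0.045}]'

```text
time_s: 15.58
tcp_pos: [0.5299, 0.0803, 0.0003]
tcp_rot: [[-0.0, -1.0, 0.0], [-1.0, 0.0, 0.0], [-0.0, -0.0, -1.0]]
contact_force: [-0.7, 0.8, -1.9]
width: 0.54
```

Emit:
apply_moves --increments '[{"translation":[0,0,0.002],"yaw":0,"gripper":0.045},{"translation":[0,0,0.002],"yaw":0,"gripper":0.045}]'

```text
time_s: 15.82
tcp_pos: [0.53, 0.0804, -0.0011]
tcp_rot: [[0.0, -1.0, 0.001], [-1.0, -0.0, 0.0], [-0.0, -0.001, -1.0]]
contact_force: [-2.8, 0.2, 7.1]
width: 0.537
```

Emit:
apply_moves --increments '[{"translation":[0,0,0],"yaw":0,"gripper":0.055},{"translation":[0,0,0],"yaw":0,"gripper":0.07},{"translation":[0,0,0],"yaw":0,"gripper":0.08},{"translation":[0,0,0],"yaw":0,"gripper":0.08},{"translation":[0,0,-0.03],"yaw":0,"gripper":0.08},{"translation":[0,0,-0.08],"yaw":0,"gripper":0.08},{"translation":[0.08,0,-0.12],"yaw":0,"gripper":0.06},{"translation":[0.08,0,-0.12],"yaw":0,"gripper":0.06},{"translation":[0.08,0,-0.12],"yaw":0,"gripper":0.06}]'

```text
time_s: 16.95
tcp_pos: [0.5302, -0.0009, 0.1194]
tcp_rot: [[-0.002, -1.0, 0.002], [-1.0, 0.002, 0.001], [-0.001, -0.002, -1.0]]
contact_force: [1.4, 1.1, 0.1]
width: 0.703
```

```bash
cat > g.py <<'E'
from h import *
p=imaging.get_image("wrist"); save(p,"w7.png",s=1.4)
go([.53,0,.12],-90)
for r in imaging.trace(p,"clip_seat"):
    v,u=np.nonzero(r["pixels"]);xy=np.array([wz(p,i+.5,j+.5,.008)[:2] for i,j in zip(u,v)],np.float32)*1000
    print(r["box"],r["confidence"],cv2.minAreaRect(xy),xy.min(0),xy.max(0))
E
python3 g.py
```

```text
t 17.0 shift [-0.0002 -0.0001 -0.0014] yaw -0.11 | tcp [ 5.299e-01 -2.000e-04  1.186e-01] yaw now -90.11 w 0.0596 F [ 0.5  1.  -0.8] q [ 0.37  0.22 -0.46 -0.   -0.89 -0.37]
```

View pics/w7.png

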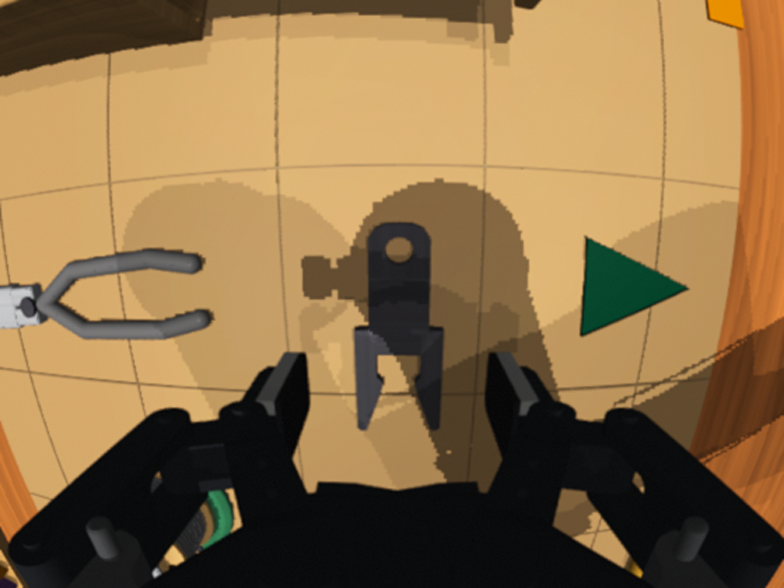

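The clip lies flat on the bench: hole at (399,248), tab sides at x 369 and 430, shoulders at (355..443, 328), tips at (363,428) and (435,428). Measuring from these pixels.

```bash
python3 - <<'E'
from h import *
p=imaging.get_image("wrist")
for n,u,v in(("hole",399,248),("end",399,222),("tabL",369,280),("tabR",430,280),("shL",355,328),("shR",443,328),("tipL",363,428),("tipR",435,428),("floor",398,353)):print(n,np.round(wz(p,u/1.4,v/1.4,.008),4))
t=imaging.get_image("top")
g=cv2.cvtColor(t["img"],cv2.COLOR_RGB2HSV)
E
python3 -c "
from h import *
go([.53,-.01,.03],-90)"
```

```text
hole [ 0.5282 -0.0235  0.008 ]
end [ 0.5282 -0.0383  0.008 ]
tabL [ 0.5454 -0.0048  0.008 ]
tabR [ 0.5103 -0.0048  0.008 ]
shL [0.5543 0.0245 0.008 ]
shR [0.5019 0.0246 0.008 ]
tipL [0.5515 0.0944 0.008 ]
tipR [0.5045 0.0945 0.008 ]
floor [0.5287 0.0406 0.008 ]
t 17.15 shift [ 0.0107 -0.0006  0.0876] yaw 0.01 | tcp [0.5295 0.0007 0.1176] yaw now -89.99 w 0.0601 F [ 0.7  0.  -0.5] q [ 0.37  0.23 -0.46 -0.   -0.89 -0.37]
```

Emit:
apply_moves --increments '[{"translation":[0.008,0.0015,0.04],"yaw":0,"gripper":0.05},{"translation":[0.008,0.0015,0.09],"yaw":0,"gripper":0.05},{"translation":[0.008,0.0015,0.105],"yaw":0,"gripper":0.05},{"translation":[0.008,0.0015,0.112],"yaw":0,"gripper":0.05},{"translation":[0.008,0.0015,0.114],"yaw":0,"gripper":0.05},{"translation":[0.008,0.0015,0.114],"yaw":0,"gripper":0.05}]'

```text
time_s: 17.9
tcp_pos: [0.5292, -0.0074, 0.0054]
tcp_rot: [[0.0, -1.0, 0.002], [-1.0, -0.0, 0.001], [-0.001, -0.002, -1.0]]
contact_force: [0.8, -0.3, -0.8]
width: 0.585
```

Emit:
apply_moves --newtons 90 --increments '[{"translation":[0,0,0],"yaw":0,"gripper":0.04},{"translation":[0,0,0],"yaw":0,"gripper":0.03},{"translation":[0,0,0],"yaw":0,"gripper":0.03},{"translation":[0,0,0],"yaw":0,"gripper":0.03},{"translation":[0,0,0],"yaw":0,"gripper":0.03}]'

```text
time_s: 18.52
tcp_pos: [0.529, -0.0076, 0.0057]
tcp_rot: [[-0.0, -1.0, 0.002], [-1.0, 0.0, 0.0], [-0.0, -0.002, -1.0]]
contact_force: [-2.6, 0.6, 9.7]
width: 0.365
```

Emit:
apply_moves --newtons 100 --increments '[{"translation":[0,0,-0.01],"yaw":0,"gripper":0.02},{"translation":[0,0,-0.04],"yaw":0,"gripper":0.02},{"translation":[0,0,-0.09],"yaw":0,"gripper":0.02},{"translation":[0,0,-0.14],"yaw":0,"gripper":0.02},{"translation":[0,0,-0.14],"yaw":0,"gripper":0.02},{"translation":[0,0,-0.14],"yaw":0,"gripper":0.02}]'

```text
time_s: 19.27
tcp_pos: [0.5281, -0.0077, 0.1446]
tcp_rot: [[-0.001, -1.0, 0.001], [-1.0, 0.001, 0.001], [-0.001, -0.001, -1.0]]
contact_force: [-0.6, 0.6, -0.3]
width: 0.233
```

```bash
cat > i.py <<'E'
from h import *
import sys
go([.5325,.12,.14],-90)
p=imaging.get_image("side"); save(p,sys.argv[1],crop=(130,100,430,300),s=2.6)
w=imaging.get_image("wrist"); save(w,"raw_"+sys.argv[1],s=1.4)
E
python3 i.py s2.png
```

```text
t 19.27 shift [-0.1277 -0.0043  0.0047] yaw -0.04 | tcp [ 0.5281 -0.0077  0.1446] yaw now -90.04 w 0.0199 F [-0.6  0.6 -0.3] q [ 0.36  0.19 -0.43 -0.   -0.95 -0.36]
```

View pics/raw_s2.png

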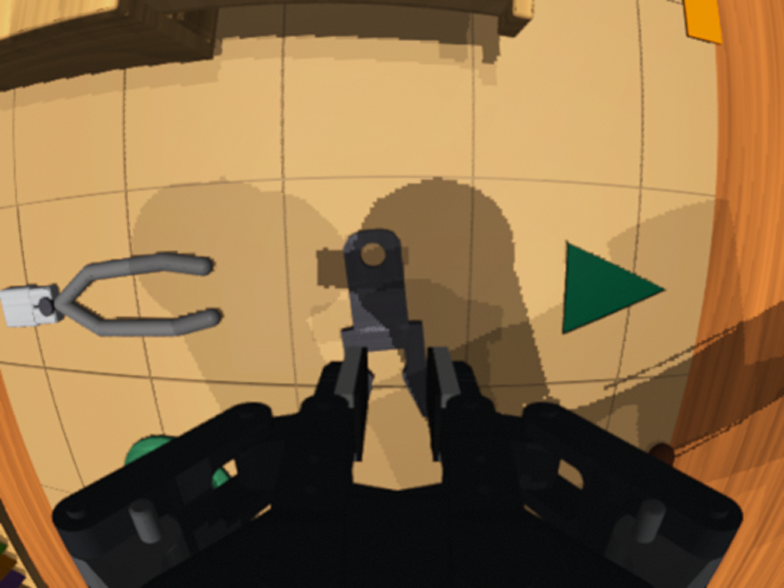

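The grip failed: the clip is still on the bench, turned a few degrees (hole at (373,254)). The tips were only on its top face. Backing off a little for a clear measurement, then going lower.

Emit:
apply_moves --increments '[{"translation":[0.03,0,-0.02],"yaw":0,"gripper":0.055},{"translation":[0.06,0,-0.04],"yaw":0,"gripper":0.055},{"translation":[0.06,0,-0.04],"yaw":0,"gripper":0.055},{"translation":[0.06,0,-0.04],"yaw":0,"gripper":0.055}]'

```text
time_s: 19.88
tcp_pos: [0.5277, -0.0677, 0.183]
tcp_rot: [[-0.001, -1.0, -0.002], [-1.0, 0.001, -0.0], [0.0, 0.002, -1.0]]
contact_force: [-0.7, 0.1, -0.1]
width: 0.644
```

```bash
cat > k.py <<'E'
from h import *
p=imaging.get_image("wrist")
for r in imaging.trace(p,"clip_seat"): print("net",np.round(r["box"]),r["confidence"])
# rectified overhead patch of bench at z=.008, 0.5 mm/px: rows = y -.06...14, cols = x .58...48
xs=np.arange(.60,.46,-.0005);ys=np.arange(-.06,.13,.0005)
X,Y=np.meshgrid(xs,ys);R=np.array(p["R"]);c=np.stack([X,Y,np.full_like(X,.008)],-1)@R.T+np.array(p["t"])
r=np.hypot(c[...,0],c[...,1]);th=np.arctan2(r,c[...,2])
u=p["cx"]+p["fx"]*th*c[...,0]/r;v=p["cy"]+p["fx"]*th*c[...,1]/r
im=cv2.remap(p["img"],u.astype(np.float32),v.astype(np.float32),cv2.INTER_LINEAR)
hsv=cv2.cvtColor(im,cv2.COLOR_RGB2HSV).astype(int)
m=((im[...,0].astype(int)-im[...,2]<12)&(hsv[...,2]<130)).astype(np.uint8)
m=cv2.morphologyEx(m,cv2.MORPH_OPEN,np.ones((5,5),np.uint8))
cv2.imwrite("pics/rect.png",im[...,::-1]);cv2.imwrite("pics/mask.png",m*255)
n,L,S,C=cv2.connectedComponentsWithStats(m)
for k in range(1,n):
    if S[k,4]>1500:
        q=np.argwhere(L==k)[:,::-1].astype(np.float32);(cx,cy),sz,a=cv2.minAreaRect(q)
        print("area mm2",S[k,4]/4,"c",round(.60-cx*.0005,4),round(-.06+cy*.0005,4),"size",np.array(sz)/2,"ang",a,"box",S[k])
E
python3 k.py; python3 - <<'E'
import cv2;m=cv2.imread("pics/mask.png",0)
for r in cv2.resize(m,(70,48),interpolation=cv2.INTER_AREA): print("".join("#" if x>127 else "." for x in r))
E
```

```text
net [249. 216. 302. 327.] 0.58
area mm2 3972.75 c 0.5369 0.027 size [133.36352539  52.71107864] ang 84.5309066772461 box [   74    41   117   271 15891]
area mm2 458.0 c 0.596 0.032 size [64.  8.] ang 90.0 box [   0  120   17  129 1832]
......................................................................
......................................................................
......................................................................
......................................................................
......................................................................
.........................##########...................................
......................##############..................................
.....................######....######.................................
....................#####........####.................................
....................#####........#####................................
....................######......######................................
.....................#################................................
...........
[... 1844 characters left out ...]
.............##..............................................
......................................................................
......................................................................
......................................................................
......................................................................
......................................................................
......................................................................
......................................................................
......................................................................
..################....................................################
```

The mask gives a clean 133 x 53 mm outline: centre (0.537, 0.027), mouth direction 95.5°. The tab grip point is therefore (0.540, -0.008).

```bash
python3 -c "
from h import *
go([.5402,-.0078,.03],-84.5)"
```

```text
t 19.98 shift [-0.0596 -0.0128  0.153 ] yaw -5.5 | tcp [ 0.5277 -0.0674  0.1831] yaw now -90.0 w 0.0545 F [ 0.3 -1.1  0.2] q [ 0.24  0.16 -0.37 -0.   -1.04 -0.24]
```

Emit:
apply_moves --increments '[{"translation":[-0.05,-0.01,0.03],"yaw":-5.5,"gripper":0.052},{"translation":[-0.06,-0.013,0.08],"yaw":-5.5,"gripper":0.052},{"translation":[-0.06,-0.013,0.13],"yaw":-5.5,"gripper":0.052},{"translation":[-0.06,-0.013,0.16],"yaw":-5.5,"gripper":0.052},{"translation":[-0.06,-0.013,0.172],"yaw":-5.5,"gripper":0.052},{"translation":[-0.06,-0.013,0.178],"yaw":-5.5,"gripper":0.052},{"translation":[-0.06,-0.013,0.181],"yaw":-5.5,"gripper":0.052},{"translation":[-0.06,-0.013,0.181],"yaw":-5.5,"gripper":0.052}]'

```text
time_s: 20.98
tcp_pos: [0.5419, -0.0076, 0.0041]
tcp_rot: [[0.096, -0.995, 0.001], [-0.995, -0.096, 0.0], [-0.0, -0.001, -1.0]]
contact_force: [0.8, -0.5, -0.1]
width: 0.608
```

Emit:
apply_moves --increments '[{"translation":[0,0,0.001],"yaw":0,"gripper":0.048},{"translation":[0,0,0.002],"yaw":0,"gripper":0.048},{"translation":[0,0,0.003],"yaw":0,"gripper":0.048},{"translation":[0,0,0.003],"yaw":0,"gripper":0.048}]'

```text
time_s: 21.48
tcp_pos: [0.5413, -0.0078, 0.0003]
tcp_rot: [[0.096, -0.995, -0.0], [-0.995, -0.096, -0.0], [0.0, 0.0, -1.0]]
contact_force: [0.1, 0.7, 0.2]
width: 0.562
```

Emit:
apply_moves --increments '[{"translation":[0,0,0.001],"yaw":0,"gripper":0.048},{"translation":[0,0,0.002],"yaw":0,"gripper":0.048},{"translation":[0,0,0.002],"yaw":0,"gripper":0.048}]'

```text
time_s: 21.85
tcp_pos: [0.5413, -0.0078, -0.0018]
tcp_rot: [[0.096, -0.995, -0.0], [-0.995, -0.096, -0.0], [0.0, 0.0, -1.0]]
contact_force: [-0.8, -0.2, 0.1]
width: 0.56
```

Emit:
apply_moves --increments '[{"translation":[0,0,0.001],"yaw":0,"gripper":0.048},{"translation":[0,0,0.002],"yaw":0,"gripper":0.048},{"translation":[0,0,0.002],"yaw":0,"gripper":0.048}]'

```text
time_s: 22.22
tcp_pos: [0.5414, -0.0077, -0.0036]
tcp_rot: [[0.096, -0.995, 0.0], [-0.995, -0.096, 0.0], [-0.0, -0.0, -1.0]]
contact_force: [-0.1, 0.4, 2.4]
width: 0.564
```

Emit:
apply_moves --increments '[{"translation":[0,0,0.001],"yaw":0,"gripper":0.048},{"translation":[0,0,0.0015],"yaw":0,"gripper":0.048},{"translation":[0,0,0.0015],"yaw":0,"gripper":0.048}]'

```text
time_s: 22.6
tcp_pos: [0.5414, -0.0077, -0.0037]
tcp_rot: [[0.096, -0.995, 0.001], [-0.995, -0.096, -0.0], [0.0, -0.001, -1.0]]
contact_force: [-5.2, 2.0, 19.4]
width: 0.557
```

The bench is felt at TCP z = -3.6 mm, so the tips end about 4 mm short of the TCP at this opening. Raising 4 mm to leave room for the forward swing, then closing.

Emit:
apply_moves --newtons 90 --increments '[{"translation":[0,0,-0.004],"yaw":0,"gripper":0.048},{"translation":[0,0,-0.004],"yaw":0,"gripper":0.048},{"translation":[0,0,-0.004],"yaw":0,"gripper":0.04},{"translation":[0,0,-0.004],"yaw":0,"gripper":0.02},{"translation":[0,0,-0.004],"yaw":0,"gripper":0.02},{"translation":[0,0,-0.004],"yaw":0,"gripper":0.02},{"translation":[0,0,-0.004],"yaw":0,"gripper":0.02}]'

```text
time_s: 23.48
tcp_pos: [0.5413, -0.0078, -0.0009]
tcp_rot: [[0.096, -0.995, -0.0], [-0.995, -0.096, -0.0], [0.0, 0.0, -1.0]]
contact_force: [-2.0, 0.3, 7.4]
width: 0.391
```

Emit:
apply_moves --newtons 90 --increments '[{"translation":[0,0,-0.005],"yaw":0,"gripper":0.02},{"translation":[0,0,-0.015],"yaw":0,"gripper":0.02},{"translation":[0,0,-0.03],"yaw":0,"gripper":0.02},{"translation":[0,0,-0.03],"yaw":0,"gripper":0.02},{"translation":[0,0,-0.03],"yaw":0,"gripper":0.02}]'

```text
time_s: 24.1
tcp_pos: [0.5413, -0.0077, 0.029]
tcp_rot: [[0.095, -0.995, 0.0], [-0.995, -0.095, 0.0], [-0.0, -0.0, -1.0]]
contact_force: [-0.5, -0.4, -3.1]
width: 0.387
```

Clip held by the tab, with its weight felt. Raising it and moving to the pre-insertion pose.

Emit:
apply_moves --increments '[{"translation":[0,0,-0.05],"yaw":0,"gripper":0.02},{"translation":[0,0,-0.1],"yaw":0,"gripper":0.02},{"translation":[0,0,-0.13],"yaw":0,"gripper":0.02},{"translation":[0,0,-0.13],"yaw":0,"gripper":0.02}]'

```text
time_s: 24.6
tcp_pos: [0.5425, -0.0074, 0.1609]
tcp_rot: [[0.096, -0.995, 0.004], [-0.995, -0.096, 0.001], [-0.001, -0.004, -1.0]]
contact_force: [0.6, -0.5, -4.2]
width: 0.383
```

```bash
python3 -c "
from h import *
go([.5325,.115,.1176],-90)"
```

```text
t 24.6 shift [-0.1228 -0.0015  0.0435] yaw 5.49 | tcp [ 0.5425 -0.0074  0.1609] yaw now -84.51 w 0.0327 F [ 0.6 -0.5 -4.2] q [ 0.35  0.2  -0.38  0.   -0.99 -0.25]
```

Emit:
apply_moves --increments '[{"translation":[-0.03,0,0],"yaw":3,"gripper":0.02},{"translation":[-0.07,-0.001,0],"yaw":5.5,"gripper":0.02},{"translation":[-0.11,-0.001,0],"yaw":5.5,"gripper":0.02},{"translation":[-0.123,-0.0015,0.02],"yaw":5.5,"gripper":0.02},{"translation":[-0.123,-0.0015,0.041],"yaw":5.5,"gripper":0.02},{"translation":[-0.123,-0.0015,0.041],"yaw":5.5,"gripper":0.02},{"translation":[-0.123,-0.0015,0.041],"yaw":5.5,"gripper":0.02}]'

```text
time_s: 25.48
tcp_pos: [0.531, 0.1145, 0.1175]
tcp_rot: [[-0.0, -1.0, -0.001], [-1.0, 0.0, -0.001], [0.001, 0.001, -1.0]]
contact_force: [0.4, -0.5, -3.0]
width: 0.389
```

```bash
cat > m.py <<'E'
from h import *
go([.5325,.2213,.1176],-90)
t=imaging.get_image("top");w=imaging.get_image("wrist");s=imaging.get_image("side")
f=lambda i,a,b,c,d,W,H:cv2.resize(i["img"][b:d,a:c,::-1],(W,H),interpolation=cv2.INTER_CUBIC)
cv2.imwrite("pics/last.png",np.vstack([np.hstack([f(t,100,160,240,265,400,300),f(s,180,130,320,235,400,300)]),cv2.resize(w["img"][200:410,:,::-1],(800,300))]))
for n,p in(("top",t),("side",s)):
    print(n,[np.round(proj(p,X),1) for X in([.5325,.2813,.152],[.5325,.175,.1265],[.5325,.217,.1265])])
cv2.imwrite("pics/w8.png",w["img"][...,::-1])
E
python3 m.py
```

```text
t 25.48 shift [-1.068e-01 -1.400e-03 -1.000e-04] yaw -0.02 | tcp [0.531  0.1145 0.1175] yaw now -90.02 w 0.0332 F [ 0.4 -0.5 -3. ] q [ 0.57  0.25 -0.43  0.   -0.9  -0.57]
top [array([143.3, 219.2]), array([186.3, 219.8]), array([170.4, 219.8])]
side [array([218.6, 151.6]), array([231.4, 169.7]), array([226.4, 164.7])]
```

Emit:
apply_moves --increments '[{"translation":[-0.015,-0.0015,0],"yaw":0,"gripper":0.02},{"translation":[-0.03,-0.0015,0],"yaw":0,"gripper":0.02},{"translation":[-0.04,-0.0015,0],"yaw":0,"gripper":0.02},{"translation":[-0.05,-0.0015,0],"yaw":0,"gripper":0.02},{"translation":[-0.05,-0.0015,0],"yaw":0,"gripper":0.02}]'

```text
time_s: 26.25
tcp_pos: [0.5325, 0.1657, 0.1177]
tcp_rot: [[0.001, -1.0, -0.0], [-1.0, -0.001, -0.0], [0.0, 0.0, -1.0]]
contact_force: [0.0, 0.5, -3.8]
width: 0.391
```

Emit:
apply_moves --increments '[{"translation":[-0.007,0,0],"yaw":0,"gripper":0.02},{"translation":[-0.014,0,0],"yaw":0,"gripper":0.02},{"translation":[-0.02,0,0],"yaw":0,"gripper":0.02},{"translation":[-0.02,0,0],"yaw":0,"gripper":0.02}]'

```text
time_s: 26.75
tcp_pos: [0.5326, 0.1853, 0.1178]
tcp_rot: [[0.0, -1.0, 0.0], [-1.0, -0.0, 0.0], [-0.0, -0.0, -1.0]]
contact_force: [-0.2, 0.2, -3.5]
width: 0.383
```

Emit:
apply_moves --increments '[{"translation":[-0.004,0,0],"yaw":0,"gripper":0.02},{"translation":[-0.008,0,0],"yaw":0,"gripper":0.02},{"translation":[-0.012,0,0],"yaw":0,"gripper":0.02},{"translation":[-0.012,0,0],"yaw":0,"gripper":0.02}]'

```text
time_s: 27.25
tcp_pos: [0.5326, 0.1971, 0.1178]
tcp_rot: [[0.0, -1.0, 0.0], [-1.0, -0.0, 0.0], [-0.0, -0.0, -1.0]]
contact_force: [0.0, 0.2, -3.2]
width: 0.387
```

Emit:
apply_moves --increments '[{"translation":[-0.002,0,0],"yaw":0,"gripper":0.02},{"translation":[-0.004,0,0],"yaw":0,"gripper":0.02},{"translation":[-0.006,0,0],"yaw":0,"gripper":0.02},{"translation":[-0.006,0,0],"yaw":0,"gripper":0.02}]'

```text
time_s: 27.75
tcp_pos: [0.5328, 0.2029, 0.1179]
tcp_rot: [[-0.0, -1.0, 0.0], [-1.0, 0.0, 0.0], [-0.0, -0.0, -1.0]]
contact_force: [2.6, -0.5, -3.6]
width: 0.381
```

Contact with a slight +x push: shift 1 mm in +x and keep pushing.

Emit:
apply_moves --increments '[{"translation":[0,-0.001,0],"yaw":0,"gripper":0.02},{"translation":[-0.002,-0.001,0],"yaw":0,"gripper":0.02},{"translation":[-0.004,-0.001,0],"yaw":0,"gripper":0.02},{"translation":[-0.005,-0.001,0],"yaw":0,"gripper":0.02}]'

```text
time_s: 28.25
tcp_pos: [0.533, 0.2056, 0.1174]
tcp_rot: [[-0.001, -1.0, -0.002], [-1.0, 0.001, -0.004], [0.004, 0.002, -1.0]]
contact_force: [2.6, -10.4, -3.1]
width: 0.385
```

Emit:
apply_moves --increments '[{"translation":[-0.002,0,0],"yaw":0,"gripper":0.02},{"translation":[-0.004,0,0],"yaw":0,"gripper":0.02},{"translation":[-0.004,0,0],"yaw":0,"gripper":0.02}]'

```text
time_s: 28.62
tcp_pos: [0.5328, 0.2089, 0.1173]
tcp_rot: [[-0.001, -1.0, -0.003], [-1.0, 0.001, -0.005], [0.005, 0.002, -1.0]]
contact_force: [2.8, -10.9, -2.3]
width: 0.384
```

Emit:
apply_moves --newtons 110 --increments '[{"translation":[-0.002,-0.0005,0],"yaw":0,"gripper":0.02},{"translation":[-0.004,-0.0005,0],"yaw":0,"gripper":0.02},{"translation":[-0.004,-0.0005,0],"yaw":0,"gripper":0.02}]'

```text
time_s: 29.0
tcp_pos: [0.5333, 0.2138, 0.1173]
tcp_rot: [[-0.001, -1.0, -0.002], [-1.0, 0.001, -0.003], [0.003, 0.002, -1.0]]
contact_force: [1.0, -8.0, -2.2]
width: 0.378
```

Emit:
apply_moves --increments '[{"translation":[-0.002,0,0],"yaw":0,"gripper":0.02},{"translation":[-0.004,0,0],"yaw":0,"gripper":0.02},{"translation":[-0.004,0,0],"yaw":0,"gripper":0.02}]'

```text
time_s: 29.38
tcp_pos: [0.534, 0.2204, 0.1178]
tcp_rot: [[0.0, -1.0, 0.0], [-1.0, -0.0, 0.0], [-0.0, -0.0, -1.0]]
contact_force: [-0.4, 0.0, -3.7]
width: 0.374
```

Snapped: the push force fell to zero. Nudging on until the seat floor meets the groove.

Emit:
apply_moves --increments '[{"translation":[-0.001,0,0],"yaw":0,"gripper":0.02},{"translation":[-0.002,0,0],"yaw":0,"gripper":0.02},{"translation":[-0.002,0,0],"yaw":0,"gripper":0.02}]'

```text
time_s: 29.75
tcp_pos: [0.5339, 0.2206, 0.1177]
tcp_rot: [[-0.0, -1.0, -0.001], [-1.0, 0.0, -0.002], [0.002, 0.001, -1.0]]
contact_force: [0.5, -6.5, -1.8]
width: 0.377
```

Emit:
apply_moves --increments '[{"translation":[-0.001,0,0],"yaw":0,"gripper":0.02},{"translation":[-0.0015,0,0],"yaw":0,"gripper":0.02},{"translation":[-0.0015,0,0],"yaw":0,"gripper":0.02}]'

```text
time_s: 30.12
tcp_pos: [0.5338, 0.2207, 0.1176]
tcp_rot: [[-0.001, -1.0, -0.002], [-1.0, 0.001, -0.004], [0.004, 0.002, -1.0]]
contact_force: [3.4, -12.0, -2.1]
width: 0.379
```

A hard stop at y = 0.2206, with force rising to 12 N and no travel, means it is fully home. Relaxing, lowering 1 mm onto the washer, releasing and retreating.

Emit:
apply_moves --increments '[{"translation":[0.0025,0,0],"yaw":0,"gripper":0.02},{"translation":[0.0025,0,0.0012],"yaw":0,"gripper":0.02},{"translation":[0.0025,0,0.0012],"yaw":0,"gripper":0.02},{"translation":[0.0025,0,0.0012],"yaw":0,"gripper":0.042},{"translation":[0.0025,0,0.0012],"yaw":0,"gripper":0.055},{"translation":[0.0025,0,0.0012],"yaw":0,"gripper":0.055},{"translation":[0.0025,0,0.0012],"yaw":0,"gripper":0.055}]'

```text
time_s: 31.0
tcp_pos: [0.5342, 0.2212, 0.1168]
tcp_rot: [[-0.0, -1.0, 0.0], [-1.0, 0.0, 0.001], [-0.001, -0.0, -1.0]]
contact_force: [0.3, -0.4, -0.3]
width: 0.645
```

Emit:
apply_moves --increments '[{"translation":[0,0,-0.005],"yaw":0,"gripper":0.055},{"translation":[0,0,-0.015],"yaw":0,"gripper":0.055},{"translation":[0,0,-0.05],"yaw":0,"gripper":0.055},{"translation":[0,0,-0.1],"yaw":0,"gripper":0.055},{"translation":[0.06,0,-0.12],"yaw":0,"gripper":0.055},{"translation":[0.12,0,-0.12],"yaw":0,"gripper":0.055},{"translation":[0.15,0,-0.12],"yaw":0,"gripper":0.055},{"translation":[0.15,0,-0.12],"yaw":0,"gripper":0.055}]'

```text
time_s: 32.0
tcp_pos: [0.534, 0.0689, 0.2378]
tcp_rot: [[-0.003, -1.0, 0.001], [-1.0, 0.003, 0.001], [-0.001, -0.001, -1.0]]
contact_force: [0.6, 0.1, 0.8]
width: 0.642
```

```bash
sed -i 's/\.1765//' m.py; python3 m.py; python3 - <<'E'
from h import *
t=imaging.get_image("top");s=imaging.get_image("side")
for n,p in(("top",t),("side",s)):
    for r in imaging.search_frame(p,"clip_seat")[:3]: print(n,np.round(r["box"]),round(r["confidence"],2))
    print(n,"expected seat/tab-end/tips",[np.round(proj(p,X),1) for X in([.534,.2813,.125],[.534,.1893,.125],[.534,.3233,.125])])
E
```

```text
t 32.0 shift [-0.1523  0.0021  0.1203] yaw -0.17 | tcp [0.534  0.0689 0.2378] yaw now -90.17 w 0.0549 F [0.6 0.1 0.8] q [ 0.49  0.13 -0.28  0.   -1.16 -0.5 ]
top [array([143.3, 219.2]), array([186.3, 219.8]), array([170.4, 219.8])]
side [array([218.6, 151.6]), array([231.4, 169.7]), array([226.4, 164.7])]
top [399. 286. 459. 338.] 0.82
top expected seat/tab-end/tips [array([146.3, 219.2]), array([181. , 219.2]), array([130.5, 219.2])]
side [225. 345. 295. 385.] 0.87
side [212. 155. 235. 172.] 0.7
side expected seat/tab-end/tips [array([219.5, 157.8]), array([230. , 168.2]), array([214.9, 153.4])]
```

View pics/last.png

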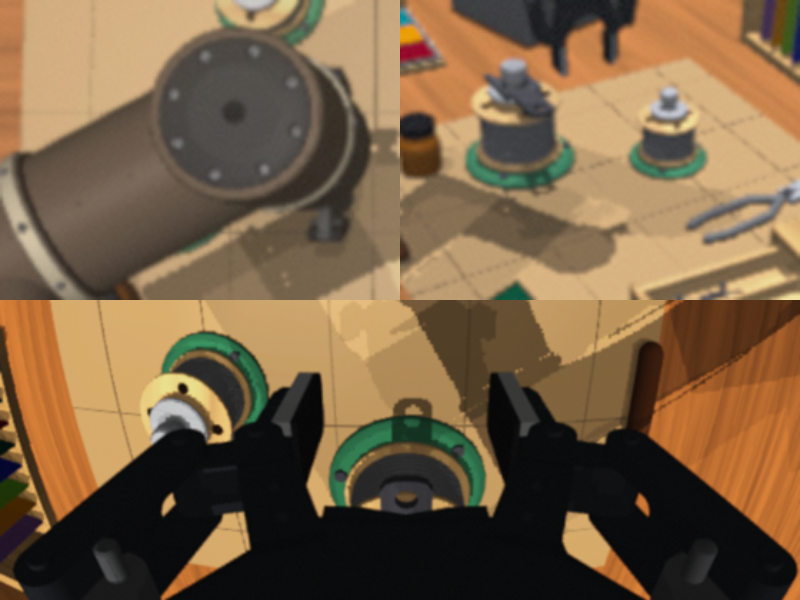

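The final picture shows the clip flat on the washer below the spindle's cap (side view (515,90)), with nothing touching it. In the wrist view the tab's hole is at (405,497). A quick numeric check of that hole, then hand-in.

```bash
python3 - <<'E'
from h import *
p=imaging.get_image("wrist")
h=wz(p,405*.7,200+197*.7,.125);print("hole",h,"seat",h+[0,.076,0])
b=get_state();print(b["contact_force"],b["time_s"])
E
```

```text
hole [0.53349376 0.204468   0.125     ] seat [0.53349376 0.280468   0.125     ]
[0.93588167 0.85753073 0.87677517] 32.4
```

Measured seat is (0.5335, 0.2805), against a spindle axis at about (0.532–0.533, 0.281–0.282). That agrees within about 1.5 mm, so I'm handing in.

```bash
python3 -c "
from workcell import robot
print(robot.sign_off())"
```

```text
the job is handed in; nothing more can be done
None
```

The smaller clip is in the groove of the larger spindle. I drew it out of the drawer by its legs, laid it on the bench, took it by the tab and pushed it on. The job is handed in; it took about 32 s, and sign-off gave no verdict.

**What the last checks showed:**
- **Snap:** the push force rose to about 11 N, then fell to zero. It next met a hard stop, reaching 12 N with no further travel.
- **Position:** the clip's hole, seen from the wrist camera after release, puts the seat at (0.5335, 0.2805). The spindle's axis was measured at about (0.532–0.533, 0.281–0.282), so they agree within roughly 2 mm.
- **Picture:** the side view shows the clip lying flat below the spindle's cap, with the gripper clear of it. I judged its level and height by eye and did not measure them.

**What failed or disagreed:**
- **Refused moves:** the first two move calls were refused for missing keys; nothing moved.
- **Drawer grip:** I misread the clip as not held and reopened twice before drawing it out.
- **First tab grip:** it slipped off and turned the clip about 5°. The fingertips turned out to end about 4 mm behind the TCP at 48 mm opening, not the 19 mm ahead given. I found the bench by touch and the second grip held.
- **Top view at the end:** the arm hid the stand, so the top camera could not confirm the result. I did not measure the bystanders afterwards; no move went near them.

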